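# Clear the model carrier and hold it against the sprung stop for clamping

### The job

Pick up the blue carrier by its black handle and tip all three stone offcuts off its open side into the orange tub. Then bring the empty carrier, flat on the white clamping bed, between the two dark lines and square to the yellow stop, and push its front lip against the stop until the black pointer stands in the green zone, never in the red. Finish while still gripping the handle and pushing steadily in the green zone, so that I can tighten the clamp; do not let go, and leave the other things on the bench alone.

Things in the scene. Friction and masses are not known exactly. Their poses are not given: they have to be found in the camera images.
- carrier_grip (a point): centre of the carrier's black handle, to be gripped from above across its width: a bar 60 mm along the carrier's x, 16 mm wide (y), 28 mm tall, its underside 14 mm and top 42 mm above the carrier's underside (this point 28 mm), with a 30 mm wide upright flange at its free end. Axes as carrier. The front lip's outer face is 142 mm ahead (+x).
- carrier_deck (a point): middle of the carrier's deck on its upper face, 5 mm above the underside, 92 mm ahead (+x) of the handle's centre; axes as carrier. Offcuts slide off when the deck is tipped by 25 degrees or more (friction 0.28 to 0.42).
- carrier: blue metal carrier plate with handle, 0.16 to 0.26 kg. Origin in the middle of the deck's underside; x from the handle to the front lip, y to the open side, z up. Deck 100 mm (x) by 80 mm (y), 5 mm thick; lips 5 mm thick, to 16 mm above the underside, run along the front, the handle end and the -y side; the +y side is open. Handle centre at x -92 mm.
- offcut_a_center (a point): a chalky off-white stone offcut, an irregular chunk about 19 x 17 mm and 19 mm tall, 14 g; the point is its middle, about 9 mm above its underside. Starts lying on the carrier's deck.
- offcut_b_center (a point): a chalky off-white stone offcut, an irregular chunk about 19 x 17 mm and 19 mm tall, 14 g; the point is its middle, about 9 mm above its underside. Starts lying on the carrier's deck.
- offcut_c_center (a point): a chalky off-white stone offcut, an irregular chunk about 19 x 17 mm and 19 mm tall, 14 g; the point is its middle, about 9 mm above its underside. Starts lying on the carrier's deck.
- tub: orange open tub standing on the bench, fixed: outside 150 mm along its x, 190 mm along its y, 50 mm tall, walls and floor 4 mm. Origin at the centre of its underside, z up.
- bed: white clamping bed, fixed: flat top 16 mm above the bench, from x -85 to +140 mm and 95 mm to each side of its origin (on the underside). x is the pushing direction, towards the yellow stop; dark lines 55 mm either side of its centre line show where the carrier (80 mm wide) goes. Coloured scale along its -y edge; clamp post with black star knob at x +105, y +80 mm, 86 mm high.
- stopbar: yellow sprung stop on the bed, 100 mm wide, 14 mm thick, 30 mm tall. Origin: lower edge of the face towards the carrier, mid-width, 1 mm above the bed's top; at rest 45 mm ahead (+x) of the bed's origin. Slides along the bed's x, 0 to 46 mm, spring 0.4 N/mm, no preload. Black pointer at its -y end: grey 0 to 14 mm, green zone 14 to 30 mm (6 to 12 N), yellow to 36, red beyond 36 mm.
- cast: bystander: stone dental cast, 60 x 66 x 25 mm, loose; origin under its middle
- rubber_bowl: bystander: green bowl, 84 mm across, 50 mm tall, loose; origin under its middle
- wax_jar: bystander: jar with a white lid, 56 mm across, 70 mm tall, loose; origin under its middle
- spatula: bystander: spatula 170 mm long lying on the bench, loose; origin near its middle
- brush_cup: bystander: green cup, 68 mm across, 90 mm tall, loose; origin under its middle
Mind the look-alikes: they are no part of the job. Of the things that look like the carrier, the middle-sized one is meant. Several things have the shape of the tub; the one meant has the colours described above.

How it is judged (in metres and radians):
On the way, in this order (a step that is already met when the one before it is completed fails the run):
1. all three offcuts lie in the tub (x of offcut_a_center in the frame of tub between -0.073 and 0.073 m and y of offcut_a_center in the frame of tub between -0.093 and 0.093 m and z of each of offcut_a_center, offcut_b_center, offcut_c_center in the frame of tub below 0.045 m and x of offcut_b_center in the frame of tub between -0.073 and 0.073 m and y of offcut_b_center in the frame of tub between -0.093 and 0.093 m and x of offcut_c_center in the frame of tub between -0.073 and 0.073 m and y of offcut_c_center in the frame of tub between -0.093 and 0.093 m), for 0.2 s.
2. the gripped carrier, flat on the bed and square, presses the stop into the green zone for a second (value of joint stopbar between 0.014 and 0.03 m and contact force between carrier and stopbar between 4 and 15 N and contact force between the fingers and carrier above 2 N and z of carrier_deck in the frame of bed between 0.018 and 0.027 m and y of carrier_deck in the frame of bed between -0.02 and 0.02 m and angle between carrier_deck's own z axis and vertical below 0.08 rad and angle between the x axis of carrier_deck and the x axis of bed, either way round below 0.12 rad), for 1 s.
At the end, for the whole second after the job is handed in: All three offcuts are in the tub; the carrier, still gripped, lies flat on the bed (within about 6 mm of it and 4.5 degrees of level), within 20 mm of the centre line and 7 degrees of square, and pushes the stop back between 14 and 30 mm (contact force 4 to 15 N), through the last second (all of step 1 and all of step 2); the arm keeps its last pose, push and grip.
It fails at once if the stop is pushed into the red (beyond 36 mm) (value of joint stopbar above 0.0365 m).
It fails at once if a bystander is moved by more than 30 mm (distance of any of cast, rubber_bowl, wax_jar, spatula, brush_cup from where it was at the start of the episode above 0.03 m).
It also fails if it takes over 58 s, if anything falls off the work surface, if the arm or the gripper's body presses on something with over 40 N, if the wrist force passes 120 N, or if a joint passes its speed limit or range.

### The arm

A 6-joint arm with a two-finger parallel gripper is mounted at the origin on the work surface. World frame = base frame: x ahead of the robot, y to its left, z up, the work surface at z = 0. Lengths are in m, angles in degrees, forces in N, time in s.
With the tool pointing down it reaches from about 0.3 to 0.825 m from the base axis. Payload 5.4 kg.
Tool frame: the origin (TCP) lies at the very end of the fingers, on their centre line; the grasp point (between the pads) lies 19 mm behind it; z points along the fingers, y is the direction in which the jaws open and shut (so a half turn about z gives the same grasp; the last joint's range is limited). The gripper opens to 92 mm and grips with 3 to 60 N. Pads are 20 mm wide; open, the fingers measure 128 mm over their backs; the gripper's body (75 mm by 189 mm) begins 69 mm behind the grasp point.
Start: joints at [57.061, 9.076, 91.501, -0, 79.423, -12.038], TCP at [0.205, 0.537, 0.176] pointing down, gripper open.
Joint ranges: [-166.64, 166.64], [-54.1, 131.32], [10.49, 154.53], [-73.88, 253.88], [9.74, 151.15], [-171.62, 171.62]. Speed limits (degrees/s): [147.25, 147.25, 180, 180, 180, 180].

### API

Orientations are given as a 3x3 rotation matrix whose columns are the frame's x, y, z axes.
In Python, from station import status, eyes, order gives the robot as it stands. The module is installed in compiled form; this text tells all that it offers.
- The arm moves only by the tool move_arm, never from a script. Its argument "targets" is text: rows parted by semicolons, each of 7 numbers parted by spaces: the shift along the tool's x, y, z in m, then the turn, a rotation vector about the tool's x, y, z in rad, then the opening, from 0 (shut) to 1 (fully open). In form: dx dy dz rx ry rz hand; .... A call has exactly 10 rows; each row shifts and turns the commanded pose from where the row before left it, along the tool's axes as they then stand; what a row does not reach is not made up. A row lasts 1/12 s, in which the tool goes at most 41.7 mm and 7.16 degrees, less where a joint would pass 70% of its speed; a pose out of reach is approached as far as the arm can. A call is refused whole if a number of a shift passes 0.0417 or a number of a turn 0.125, either way. A call with a gripper value outside its range is refused whole. The fingers move at their own pace and stop on an object; "grip_force" is the grip in N (left out, the last holds). Time passes only in rows, so rows that do not move let the fingers close, or fill a call up. It gives the time, the measured TCP pose, the force and the opening at its end, in the units of the state.
- status.state(): the state, without advancing time (a new reading comes with each control period).
- eyes.capture(name): name is "side" or "top"; returns (picture, depth): 480x640x3 uint8, blue, green, red; 480x640 float32, m along the optical axis (not along the pixel's ray), 0 where there is no reading.
- eyes.camera_params(name): a dict with "fx", "fy", "cx", "cy" (pixels), "extrinsics" (4x4, takes a point from world to camera coordinates). Camera axes: x right, y down, z forward; pixel columns grow to the right and rows downward; lengths in m; the calibration is good to about 2 mm. A picture is of the moment at which its call begins. camera_params takes no time and is no camera call.
- order.finish_job(): hands the job in, once; it reports no verdict.
The state is a dict: "t": time; "joint_pos": joint angles; "qd": joint speeds; "joint_torque": joint torques, N m; "tcp_pos": TCP position; "tcp_rot": TCP orientation; "contact_force": force on the tool from outside, world axes, zero at the start; "wrist_torque": the same for the moment, N m; "opening": finger opening in m.
Only numpy, scipy, OpenCV 4.12 (cv2) and the standard library are available. Lean on these libraries where they do the work, as an engineer would, in place of code of your own. Each camera call takes 0.05 s, during which the arm holds its last target. There are 200 camera calls.

## Working session

There is one attempt and no reset: what is moved stays moved. The work goes in short steps, Python scripts to look and compute and a tool call to move; the robot and the scene stay as the last step left them, time stands still between calls to the robot, and variables do not carry over. Pictures are saved under pics/ and viewed, about 8 in all and at most 12, crops included, and the job is handed in when it is done.

Besides the shell and the picture viewer there is one more tool, called by a JSON object that holds its "name" and its "arguments". move_arm: Moves the arm, as the interface text tells. Its arguments: {"type":"object","properties":{"targets":{"type":"string"},"grip_force":{"type":"number"}},"required":["targets"]}

```bash
mkdir -p pics; cat > h.py <<'E'
import numpy as np, cv2
from station import status, eyes, order
def cap(n,name=None):
    p,d=eyes.capture(n)
    if name: cv2.imwrite(f'pics/{name}.png',p)
    np.savez(f'/tmp/{n}.npz',p=p,d=d); return p,d
def P(n):
    c=eyes.camera_params(n); return c,np.array(c['extrinsics'])
def ray(n,u,v,z):
    c,E=P(n); R,t=E[:3,:3],E[:3,3]; o=-R.T@t
    d=R.T@np.array([(u-c['cx'])/c['fx'],(v-c['cy'])/c['fy'],1]); return o+d*(z-o[2])/d[2]
def pts(n,d):
    c,E=P(n); R,t=E[:3,:3],E[:3,3]; v,u=np.mgrid[:480,:640]
    q=np.stack([(u-c['cx'])/c['fx']*d,(v-c['cy'])/c['fy']*d,d],-1); return (q-t)@R
E
python3 - <<'E'
from h import *
for n in('top','side'):
    p,d=cap(n,n+'0'); c,E=P(n); print(n,{k:c[k] for k in('fx','fy','cx','cy')}); print(np.round(E,3).tolist())
s=status.state(); print(s)
E
```

```text
top {'fx': 555.2749373073078, 'fy': 555.2749373073078, 'cx': 325.02016638543694, 'cy': 241.15329809032718}
[[0.005, -1.0, -0.008, -0.006], [-0.989, -0.004, -0.149, 0.52], [0.149, 0.009, -0.989, 1.674], [0.0, 0.0, 0.0, 1.0]]
side {'fx': 446.13605682518266, 'fy': 446.13605682518266, 'cx': 320.80576138725297, 'cy': 243.63988574177262}
[[0.885, -0.466, -0.011, -0.48], [-0.296, -0.544, -0.786, 0.202], [0.36, 0.698, -0.619, 1.051], [0.0, 0.0, 0.0, 1.0]]
{'t': 0.1, 'joint_pos': array([ 5.70596896e+01,  9.10837438e+00,  9.15635281e+01, -2.33505550e-03,
        7.94206741e+01, -1.20368662e+01]), 'qd': array([-0.0131922 , -0.1176578 , -0.12655689, -0.05456437, -0.1205528 ,
       -0.07086588]), 'joint_torque': array([ 6.69846941e-04, -3.86502993e+01, -3.22961175e+01,  7.03233643e-02,
        3.39121674e-02, -5.11691417e-05]), 'tcp_pos': array([0.2048441 , 0.53662588, 0.17483643]), 'tcp_rot': array([[-9.34185583e-01,  3.56786466e-01, -8.44975590e-04],
       [ 3.56787342e-01,  9.34184614e-01, -1.37779522e-03],
       [ 2.97784510e-04, -1.58859302e-03, -9.99998694e-01]]), 'contact_force': array([ 0.18033906,  0.52825142, -0.33023386]), 'wrist_torque': array([ 0.01216254,  0.04606675, -0.0014952 ]), 'opening': 0.0916522388770268}
```

View pics/top0.png

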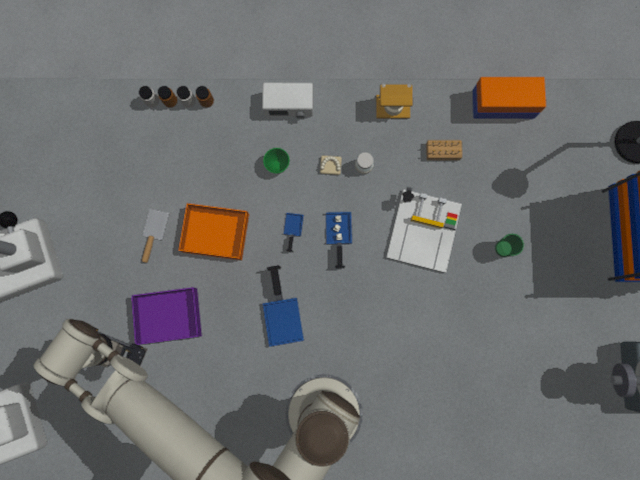

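View pics/side0.png

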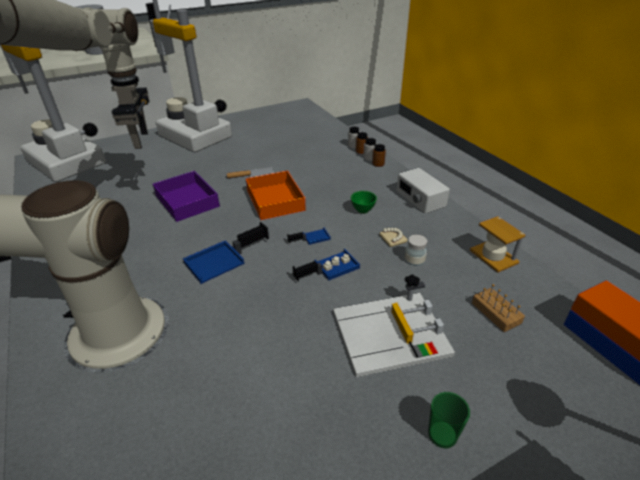

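The pictures show three carrier-like plates: small at (292,225), middle with three offcuts at (338,228) and large at (282,322). The middle one fits. There are two tub shapes, orange at (214,232), which is meant, and purple at (166,316). The bed is at (425,232) with its stop towards image up. I'll measure these and confirm them in a crop.

```bash
cat > m.py <<'E'
from h import *
L=np.load('/tmp/top.npz'); p,d=L['p'],L['d']; hsv=cv2.cvtColor(p,cv2.COLOR_BGR2HSV); W=pts('top',d)
def blob(name,lo,hi,box,z):
    x0,y0,x1,y1=box; m=np.zeros((480,640),np.uint8)
    m[y0:y1,x0:x1]=cv2.inRange(hsv,lo,hi)[y0:y1,x0:x1]
    n,l,s,c=cv2.connectedComponentsWithStats(m)
    i=1+np.argmax(s[1:,4]); v,u=np.nonzero(l==i)
    Q=np.array([ray('top',a,b,z)[:2] for a,b in zip(u,v)])
    r=cv2.minAreaRect(Q.astype(np.float32)*1000)
    print(name,s[i],'zmed',np.round(np.median(W[v,u,2]),4),'mean',Q.mean(0).round(4),'rect mm',np.round(r[0],1),np.round(r[1],1),round(r[2],1)); return Q
blob('deck',(100,120,40),(125,255,255),(318,200,360,255),.010)
blob('handle',(0,0,0),(179,255,50),(330,240,350,275),.042)
blob('small',(100,120,40),(125,255,255),(280,205,308,240),.005)
blob('tub',(5,150,80),(18,255,255),(170,195,255,270),.05)
blob('bed',(0,0,150),(179,60,255),(380,185,470,280),.016)
blob('stop',(20,150,90),(32,255,255),(400,205,450,235),.046)
E
python3 m.py; python3 - <<'E'
from h import *
p=cv2.imread('pics/top0.png')
a=cv2.resize(p[200:280,310:370],None,fx=7,fy=7,interpolation=cv2.INTER_CUBIC); b=cv2.resize(p[185:275,385:465],None,fx=4.5,fy=6.222,interpolation=cv2.INTER_CUBIC)
cv2.imwrite('pics/crop1.png',np.hstack([a,b[:a.shape[0]]])[:, :800])
E
```

```text
deck [326 212  26  32 627] zmed 0.0051 mean [ 0.5676 -0.0455] rect mm [568.1 -44.8] [98.8 78.5] 2.5
handle [335 246   9  22 111] zmed 0.0407 mean [ 0.4695 -0.0471] rect mm [471.9 -46.8] [64.8 24.5] 0.3
small [284 213  19  23 355] zmed 0.0032 mean [0.5791 0.0977] rect mm [579.3  97.7] [52.9 68.4] 83.0Traceback (most recent call last):
  File "m.py", line 14, in <module>
    blob('tub',(5,150,80),(18,255,255),(170,195,255,270),.05)
    ~~~~^^^^^^^^^^^^^^^^^^^^^^^^^^^^^^^^^^^^^^^^^^^^^^^^^^^^^
  File "m.py", line 8, in blob
    Q=np.array([ray('top',a,b,z)[:2] for a,b in zip(u,v)])
                ~~~^^^^^^^^^^^^^
  File "h.py", line 10, in ray
    c,E=P(n); R,t=E[:3,:3],E[:3,3]; o=-R.T@t
        ~^^^
  File "h.py", line 8, in P
    c=eyes.camera_params(n); return c,np.array(c['extrinsics'])
ValueError: time passes only in moves, steps and waits
```

View pics/crop1.png

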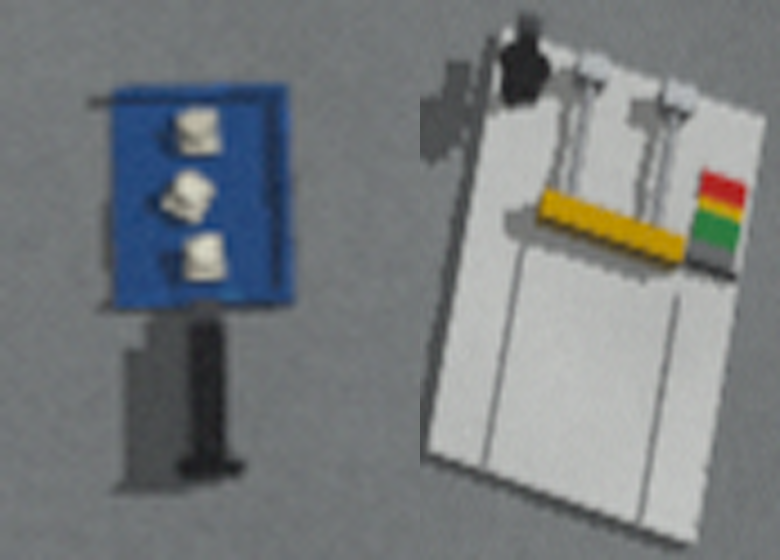

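The crop confirms it. The middle carrier at (338,228) carries the three offcuts, its open side is to image left (+y), and its handle points to image bottom. The bed's pointer is in grey on the right edge. The call limit on `camera_params` stopped the script, so I'll cache the parameters.

```bash
python3 - <<'E'
s=open('h.py').read()
s=s.replace("    c=eyes.camera_params(n); return c,np.array(c['extrinsics'])","    if n not in C: C[n]=eyes.camera_params(n)\n    return C[n],np.array(C[n]['extrinsics'])").replace("def P(n)","C={}\ndef P(n)")
open('h.py','w').write(s)
E
cat >> m.py <<'E'
# handle flange-free bar and small bits
m=(hsv[...,2]<50); m[:248]=0; m[266:]=0; m[:,:330]=0; m[:,350:]=0
for r in range(246,270):
    u=np.nonzero(hsv[r,328:352,2]<50)[0]+328
    if len(u): print(r,u.min(),u.max(),ray('top',u.mean(),r,.042).round(4)[:2], W[r,u,2].round(3).max())
# tub by depth: rim points
k=(W[...,2]>.04)&(W[...,2]<.06)&(W[...,1]>.15)&(W[...,1]<.42)&(W[...,0]>.45)&(W[...,0]<.68)
print('tubrim',cv2.minAreaRect((W[k][:,:2]*1000).astype(np.float32)))
k=(W[...,2]>.012)&(W[...,2]<.021)&(W[...,1]>-.45)&(W[...,1]<-.15)&(W[...,0]>.4)&(W[...,0]<.7)
print('bed depth',k.sum(),cv2.minAreaRect((W[k][:,:2]*1000).astype(np.float32)))
k=(W[...,2]>.012)&(W[...,2]<.03)&(W[...,1]>-.09)&(W[...,1]<0)&(W[...,0]>.5)&(W[...,0]<.63)&(hsv[...,1]<90)
n,l,s,c=cv2.connectedComponentsWithStats(k.astype(np.uint8)); print('offc',[(s[i,4],W[l==i].mean(0).round(3)) for i in range(1,n)])
E
python3 m.py
```

```text
deck [326 212  26  32 627] zmed 0.0051 mean [ 0.5676 -0.0455] rect mm [568.1 -44.8] [98.8 78.5] 2.5
handle [335 246   9  22 111] zmed 0.0407 mean [ 0.4695 -0.0471] rect mm [471.9 -46.8] [64.8 24.5] 0.3
small [284 213  19  23 355] zmed 0.0032 mean [0.5791 0.0977] rect mm [579.3  97.7] [52.9 68.4] 83.0
tub [ 179  204   70   56 3043] zmed 0.0047 mean [0.5475 0.3398] rect mm [548.1 339.8] [196.8 152.4] 82.7
bed [ 400  225   56   47 1810] zmed 0.0158 mean [ 0.5056 -0.3222] rect mm [ 510.4 -322.5] [148.1 132.6] 76.1
stop [411 215  33  12 150] zmed 0.0457 mean [ 0.5827 -0.3183] rect mm [ 582.4 -318.9] [100.2  14.5] 75.2
246 338 340 [ 0.5043 -0.0469] 0.038
247 337 340 [ 0.5012 -0.0453] 0.046
248 337 341 [ 0.4981 -0.0469] 0.049
249 337 341 [ 0.495  -0.0469] 0.042
250 337 341 [ 0.4919 -0.0469] 0.044
251 337 341 [ 0.4888 -0.0469] 0.044
252 337 341 [ 0.4858 -0.0469] 0.044
253 337 341 [ 0.4827 -0.0469] 0.044
254 337 341 [ 0.4796 -0.0469] 0.043
255 337 341 [ 0.4765 -0.0469] 0.048
256 337 341 [ 0.4734 -0.0469] 0.045
257 337 341 [ 0.4703 -0.0469] 0.045
258 338 341 [ 0.4672 -0.0484] 0.045
259 338 341
[... 467 characters left out ...]
59375), (239.1797332763672, 225.36636352539062), 75.80160522460938)
offc [(np.int32(2), array([ 0.612, -0.085,  0.016])), (np.int32(31), array([ 0.594, -0.045,  0.021])), (np.int32(1), array([ 0.603, -0.085,  0.019])), (np.int32(1), array([ 0.597, -0.085,  0.015])), (np.int32(1), array([ 0.591, -0.085,  0.016])), (np.int32(3), array([ 0.581, -0.085,  0.014])), (np.int32(28), array([ 0.565, -0.041,  0.021])), (np.int32(27), array([ 0.537, -0.047,  0.021])), (np.int32(3), array([ 0.526, -0.088,  0.021])), (np.int32(7), array([ 0.514, -0.048,  0.025])), (np.int32(3), array([ 0.518, -0.085,  0.017])), (np.int32(1), array([ 0.514, -0.013,  0.014])), (np.int32(1), array([ 0.5  , -0.041,  0.028]))]
```

```bash
cat > plan.py <<'E'
from h import *
from scipy.spatial.transform import Rotation as Ro
def Rt(yaw,roll=0):  # tool rotation holding carrier with this yaw, carrier rolled about its x (deg)
    C=(Ro.from_euler('z',yaw,degrees=True)*Ro.from_euler('x',roll,degrees=True)).as_matrix()
    return C@np.diag([-1,1,-1.]),C
def go(p,R,n,p0=None,R0=None):
    if p0 is None:
        s=status.state(); p0,R0=s['tcp_pos'],s['tcp_rot']; print('t',s['t'],'p',p0.round(4),'f',s['contact_force'].round(1),'op',round(s['opening'],4))
    r=(Ro.from_matrix(R0).inv()*Ro.from_matrix(R)).as_rotvec()/n
    S=sum(R0@Ro.from_rotvec(k*r).as_matrix() for k in range(n))
    d=np.linalg.solve(S,p-p0)
    print(n,'rows:',' '.join(f'{x:.4f}' for x in [*d,*r])); return p,R
E
python3 - <<'E'
from plan import *
R,_=Rt(2)
a=go(np.array([.476,-.048,.10]),R,30)
go(np.array([.476,-.048,.010]),R,8,*a)
# stop angle / dark lines
L=np.load('/tmp/top.npz'); p=L['p']; g=cv2.cvtColor(p,cv2.COLOR_BGR2GRAY).astype(int)
for name,f in(('L',lambda r:int(404-(r-226)*.17+.5)),('R',lambda r:int(443-(r-235)*.17+.5))):
    q=[]
    for r in range(228,256) if name=='L' else range(236,264):
        c=f(r)
        w=g[r,c-6:c+7]; dk=np.clip(np.median(w)-w-8,0,None)
        if dk.sum()>20: q.append(ray('top',(dk*np.arange(c-6,c+7)).sum()/dk.sum(),r,.016)[:2])
    q=np.array(q); vx,vy,x,y=cv2.fitLine(q.astype(np.float32),cv2.DIST_HUBER,0,.001,.001).ravel(); print(name,len(q),x,y,np.degrees(np.arctan2(vy,vx)), 'off',(y*np.cos(np.radians(-14.5))-x*np.sin(np.radians(-14.5))))
E
```

```text
t 0.1 p [0.2048 0.5366 0.1748] f [ 0.2  0.5 -0.3] op 0.0917
30 rows: -0.0123 -0.0178 0.0025 -0.0001 -0.0000 -0.0133
8 rows: -0.0000 0.0000 0.0113 0.0000 0.0000 0.0000
L 28 0.5246842 -0.24755651 -14.364326 off -0.10830081887370135
R 28 0.49837565 -0.35426277 -14.396298 off -0.2181953657719607
```

{"name": "move_arm", "arguments": {"targets": "-0.0123 -0.0178 0.0025 0 0 -0.0133 1;-0.0123 -0.0178 0.0025 0 0 -0.0133 1;-0.0123 -0.0178 0.0025 0 0 -0.0133 1;-0.0123 -0.0178 0.0025 0 0 -0.0133 1;-0.0123 -0.0178 0.0025 0 0 -0.0133 1;-0.0123 -0.0178 0.0025 0 0 -0.0133 1;-0.0123 -0.0178 0.0025 0 0 -0.0133 1;-0.0123 -0.0178 0.0025 0 0 -0.0133 1;-0.0123 -0.0178 0.0025 0 0 -0.0133 1;-0.0123 -0.0178 0.0025 0 0 -0.0133 1"}}

```text
t: 0.93
tcp_pos: [0.2688, 0.3294, 0.1501]
tcp_rot: [[-0.973, 0.229, -0.001], [0.229, 0.973, -0.0], [0.0, -0.001, -1.0]]
contact_force: [-0.6, 0.7, 0.3]
opening: 0.0918
```

{"name": "move_arm", "arguments": {"targets": "-0.0123 -0.0178 0.0025 0 0 -0.0133 1;-0.0123 -0.0178 0.0025 0 0 -0.0133 1;-0.0123 -0.0178 0.0025 0 0 -0.0133 1;-0.0123 -0.0178 0.0025 0 0 -0.0133 1;-0.0123 -0.0178 0.0025 0 0 -0.0133 1;-0.0123 -0.0178 0.0025 0 0 -0.0133 1;-0.0123 -0.0178 0.0025 0 0 -0.0133 1;-0.0123 -0.0178 0.0025 0 0 -0.0133 1;-0.0123 -0.0178 0.0025 0 0 -0.0133 1;-0.0123 -0.0178 0.0025 0 0 -0.0133 1"}}

```text
t: 1.77
tcp_pos: [0.3596, 0.1333, 0.1253]
tcp_rot: [[-0.995, 0.098, -0.0], [0.098, 0.995, -0.0], [0.0, -0.0, -1.0]]
contact_force: [0.6, 0.4, 0.6]
opening: 0.0923
```

{"name": "move_arm", "arguments": {"targets": "-0.0123 -0.0178 0.0025 0 0 -0.0133 1;-0.0123 -0.0178 0.0025 0 0 -0.0133 1;-0.0123 -0.0178 0.0025 0 0 -0.0133 1;-0.0123 -0.0178 0.0025 0 0 -0.0133 1;-0.0123 -0.0178 0.0025 0 0 -0.0133 1;-0.0123 -0.0178 0.0025 0 0 -0.0133 1;-0.0123 -0.0178 0.0025 0 0 -0.0133 1;-0.0123 -0.0178 0.0025 0 0 -0.0133 1;-0.0123 -0.0178 0.0025 0 0 -0.0133 1;-0.0123 -0.0178 0.0025 0 0 -0.0133 1"}}

```text
t: 2.6
tcp_pos: [0.4756, -0.0491, 0.1001]
tcp_rot: [[-0.999, -0.035, -0.001], [-0.035, 0.999, 0.0], [0.001, 0.0, -1.0]]
contact_force: [0.4, -0.0, 0.2]
opening: 0.0922
```

```bash
python3 - <<'E'
from plan import *
p,d=cap('side','side1')
R,_=Rt(2); go(np.array([.476,-.048,.010]),R,8); print(status.state()['tcp_rot'].round(3).tolist())
cv2.imwrite('pics/c2.png',cv2.resize(p[150:330,200:420],None,fx=3,fy=3))
E
```

```text
t 2.65 p [ 0.4775 -0.0521  0.1001] f [-0.3 -2.3  0.1] op 0.0919
8 rows: 0.0002 0.0005 0.0113 -0.0002 0.0001 -0.0002
[[-0.999, -0.034, 0.001], [-0.034, 0.999, -0.002], [-0.001, -0.002, -1.0]]
```

View pics/c2.png

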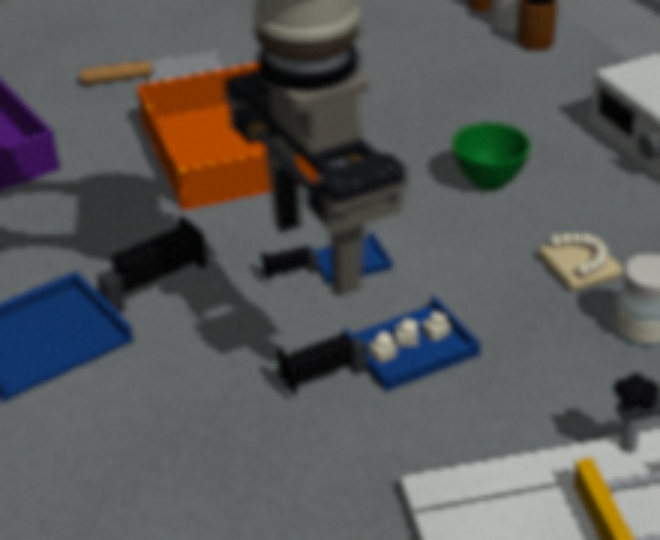

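The crop shows the fingers open above the handle of the middle carrier, with the three offcuts on its deck. I'll descend next.

{"name": "move_arm", "arguments": {"targets": "0 0 0.011 0 0 0 1;0 0 0.0113 0 0 0 1;0 0 0.0113 0 0 0 1;0 0 0.0113 0 0 0 1;0 0 0.0113 0 0 0 1;0 0 0.0113 0 0 0 1;0 0 0.0113 0 0 0 1;0 0 0.0113 0 0 0 1;0 0 0 0 0 0 1;0 0 0 0 0 0 1"}}

```text
t: 3.48
tcp_pos: [0.4749, -0.048, 0.0098]
tcp_rot: [[-0.999, -0.034, -0.002], [-0.034, 0.999, 0.001], [0.002, 0.001, -1.0]]
contact_force: [-0.5, 0.1, 0.7]
opening: 0.092
```

{"name": "move_arm", "arguments": {"targets": "0 0 0 0 0 0 0.3;0 0 0 0 0 0 0.1;0 0 0 0 0 0 0;0 0 0 0 0 0 0;0 0 0 0 0 0 0;0 0 0 0 0 0 0;0 0 0 0 0 0 0;0 0 0 0 0 0 0;0 0 0 0 0 0 0;0 0 0 0 0 0 0", "grip_force": 45}}

```text
t: 4.32
tcp_pos: [0.4755, -0.0482, 0.0106]
tcp_rot: [[-0.999, -0.034, -0.0], [-0.034, 0.999, -0.0], [0.0, -0.0, -1.0]]
contact_force: [0.4, 0.2, -0.1]
opening: 0.0275
```

{"name": "move_arm", "arguments": {"targets": "0 0 0 0 0 0 0;0 0 0 0 0 0 0;0 0 0 0 0 0 0;0 0 0 0 0 0 0;0 0 0 0 0 0 0;0 0 0 0 0 0 0;0 0 -0.002 0 0 0 0;0 0 -0.004 0 0 0 0;0 0 -0.006 0 0 0 0;0 0 -0.008 0 0 0 0"}}

```text
t: 5.15
tcp_pos: [0.4753, -0.0481, 0.031]
tcp_rot: [[-0.999, -0.034, -0.001], [-0.034, 0.999, 0.0], [0.001, 0.0, -1.0]]
contact_force: [-0.7, -0.5, -0.1]
opening: 0.0006
```

```bash
python3 - <<'E'
from plan import *
s=status.state(); print(s['opening'],s['contact_force'],s['wrist_torque'],s['tcp_pos'])
# dump pose: tub yaw -7.3, centre (.548,.339). carrier yaw -7.3
yaw=-7.3; T=np.array([.548,.339]); 
g_off=np.array([-.092,0,.028]) # grasp in carrier frame
def tcp(edge_y,z_e,yaw,roll,edge_x=0):
    R,C=Rt(yaw,roll); Y=Rt(yaw)[1]
    edge=Y@np.array([edge_x,edge_y,0])+[*T,z_e]   # open edge underside midpoint
    org=edge-C@np.array([0,.04,0])
    return org+C@(g_off+[0,0,-.019]),R
R2,_=Rt(2); 
a=go(np.array([.44,-.03,.15]),R2,10)
b=tcp(-.045,.15,yaw,0,0); print(b[0]); go(*b,26,*a)
c=tcp(-.035,.08,yaw,-48,0); print(c[0]); go(*c,22,*b)
E
```

```text
0.0006071058145882993 [-0.65298484 -0.50153297 -0.10068387] [0.06078848 0.03462546 0.01942262] [ 0.47527309 -0.04809802  0.03099684]
t 5.15 p [ 0.4753 -0.0481  0.031 ] f [-0.7 -0.5 -0.1] op 0.0006
10 rows: 0.0035 0.0019 -0.0119 0.0000 -0.0001 -0.0001
[0.44594522 0.26637892 0.159     ]
26 rows: 0.0003 0.0114 -0.0003 0.0000 0.0000 0.0062
[0.44974738 0.29605945 0.11574797]
22 rows: -0.0000 0.0021 0.0013 0.0381 -0.0000 -0.0000
```

The gripper closed to 0.6 mm, so it missed the handle. I'll look.

```bash
python3 - <<'E'
from h import *
p,_=cap('side'); a=cv2.resize(p[210:290,270:370],None,fx=4,fy=4,interpolation=cv2.INTER_CUBIC)
q,_=cap('top'); b=cv2.resize(q[200:280,290:390],None,fx=4,fy=4,interpolation=cv2.INTER_CUBIC)
cv2.imwrite('pics/c3.png',np.hstack([a,b]))
E
```

```text
(no output)
```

View pics/c3.png

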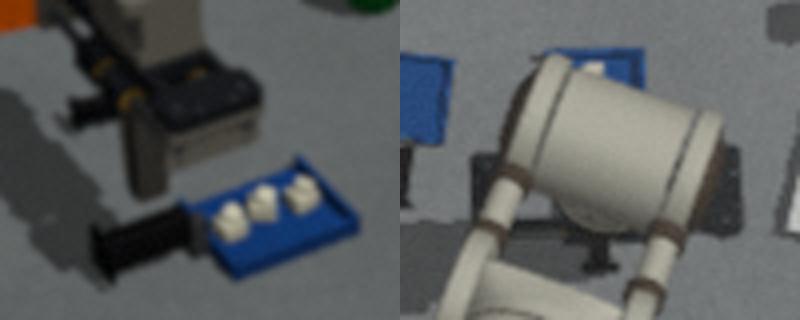

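```bash
python3 - <<'E'
from h import *
def proj(n,X):
    c,E=P(n); q=E[:3,:3]@X+E[:3,3]; return (c['fx']*q[0]/q[2]+c['cx'],c['fy']*q[1]/q[2]+c['cy'])
s=status.state(); print(s['tcp_pos'],s['opening'])
t=s['tcp_pos']; print('tcp side',proj('side',t),'crop',(np.array(proj('side',t))-[270,210])*4)
for x,y,z in[(.446,-.049,.042),(.476,-.048,.042),(.506,-.047,.042),(.476,-.048,.014),(.617,-.045,.016)]: print(x,y,z,'side crop',(np.array(proj('side',np.array([x,y,z])))-[270,210])*4)
d=np.load('/tmp/side.npz')['d']; W=pts('side',d)
for u,v in[(145,180),(145,190),(150,160),(140,230),(110,250),(180,220)]: print((u,v),W[210+v//4,270+u//4].round(3))
d=np.load('/tmp/top.npz')['d']; W=pts('top',d)
for u,v in[(600,250),(600,265),(480,210),(735,210),(600,195)]: u-=400; print('top',(u,v),W[200+v//4,290+u//4].round(3))
E
```

```text
[ 0.47708133 -0.04877761  0.03254316] 0.0007461339782359034
tcp side (np.float64(307.1861914571902), np.float64(267.4214413792683)) crop [148.74476583 229.68576552]
0.446 -0.049 0.042 side crop [105.33402594 234.02677593]
0.476 -0.048 0.042 side crop [146.29981769 218.59945164]
0.506 -0.047 0.042 side crop [186.46336492 203.47424494]
0.476 -0.048 0.014 side crop [147.58698383 250.60810081]
0.617 -0.045 0.016 side crop [328.50346036 180.72164454]
(145, 180) [ 0.468 -0.065  0.09 ]
(145, 190) [ 0.467 -0.065  0.084]
(150, 160) [ 0.471 -0.065  0.105]
(140, 230) [ 0.47  -0.051  0.039]
(110, 250) [ 0.442 -0.062  0.042]
(180, 220) [ 0.497 -0.054  0.037]
top (200, 250) [ 0.455 -0.05   0.04 ]
top (200, 265) [ 0.442 -0.05   0.044]
top (80, 210) [0.465 0.036 0.199]
top (335, 210) [ 0.466 -0.139  0.2  ]
top (200, 195) [ 0.446 -0.043  0.42 ]
```

```bash
python3 - <<'E'
from h import *
L=np.load('/tmp/side.npz'); d=L['d']; p=L['p']; W=pts('side',d)
for v in range(240,282,2): print(v,[(tuple(p[v,u]),*W[v,u].round(3)) for u in (303,307,310)])
o=P('side'); R,t=o[1][:3,:3],o[1][:3,3]; C=-R.T@t
for u,v in[(315,247)]:
    dd=R.T@np.array([(u-o[0]['cx'])/o[0]['fx'],(v-o[0]['cy'])/o[0]['fy'],1])
    print(C+dd*((-.10-C[1])/dd[1]))
print(status.state()['joint_pos'])
E
```

```text
240 [((np.uint8(26), np.uint8(28), np.uint8(31)), np.float64(0.465), np.float64(-0.057), np.float64(0.134)), ((np.uint8(29), np.uint8(27), np.uint8(26)), np.float64(0.452), np.float64(-0.108), np.float64(0.173)), ((np.uint8(19), np.uint8(18), np.uint8(19)), np.float64(0.446), np.float64(-0.137), np.float64(0.195))]
242 [((np.uint8(24), np.uint8(27), np.uint8(29)), np.float64(0.464), np.float64(-0.058), np.float64(0.129)), ((np.uint8(31), np.uint8(33), np.uint8(33)), np.float64(0.471), np.float64(-0.067), np.float64(0.132)), ((np.uint8(28), np.uint8(30), np.uint8(30)), np.float64(0.448), np.float64(-0.132), np.float64(0.185))]
244 [((np.uint8(25), np.uint8(28), np.uint8(29)), np.float64(0.465), np.float64(-0.055), np.float64(0.12)), ((np.uint8(34), np.uint8(37), np.uint8(38)), np.float64(0.47), np.float64(-0.069), np.float64(0.128)), ((np.uint8(32), np.uint8(34), np.uint8(36)), np.float64(0.447), np.float64(-0.134), np.float64(0.182))]
246 [((np.uint8(23), np.uint8(26), np.uint8(26)), np.float64(0.464), np.float64(-0.057), np.float64(0.115)), ((np.uint8(35), np.uint8(39), np.uint8(42)
[... 4969 characters left out ...]
float64(-0.047), np.float64(-0.001)), ((np.uint8(98), np.uint8(98), np.uint8(93)), np.float64(0.473), np.float64(-0.054), np.float64(0.001)), ((np.uint8(100), np.uint8(100), np.uint8(95)), np.float64(0.481), np.float64(-0.054), np.float64(-0.002))]
280 [((np.uint8(98), np.uint8(99), np.uint8(93)), np.float64(0.46), np.float64(-0.057), np.float64(0.002)), ((np.uint8(97), np.uint8(97), np.uint8(93)), np.float64(0.47), np.float64(-0.059), np.float64(-0.0)), ((np.uint8(99), np.uint8(99), np.uint8(95)), np.float64(0.478), np.float64(-0.061), np.float64(-0.003))]
[ 0.47600238 -0.1         0.13749255]
[-2.03154974e+01  4.35630555e+00  1.14070519e+02 -1.05979452e-03
  6.13689219e+01 -1.12278825e+02]
```

Depth shows the real fingertips at z≈0.071 while the reported TCP z is 0.0325, and the first look gave the same difference. The fingers therefore end about 38 mm above the reported TCP, with x and y agreeing. I'll reopen and go 58 mm lower, watching the force.

{"name": "move_arm", "arguments": {"targets": "0 0 0 0 0 0 0.8;0 0 0 0 0 0 0.8;0 0 0 0 0 0 0.8;0 0 0 0 0 0 0.8;0 0 0 0 0 0 0.8;0 0 0 0 0 0 0.8;0 0 0 0 0 0 0.8;0 0 0.005 0 0 0 0.8;0 0 0.007 0 0 0 0.8;0 0 0.008 0 0 0 0.8"}}

```text
t: 6.08
tcp_pos: [0.4757, -0.0483, 0.01]
tcp_rot: [[-0.999, -0.034, 0.0], [-0.034, 0.999, -0.0], [-0.0, -0.0, -1.0]]
contact_force: [-0.0, 0.4, 0.1]
opening: 0.0652
```

{"name": "move_arm", "arguments": {"targets": "0 0 0.007 0 0 0 0.8;0 0 0.007 0 0 0 0.8;0 0 0.006 0 0 0 0.8;0 0 0.005 0 0 0 0.8;0 0 0.004 0 0 0 0.8;0 0 0.003 0 0 0 0.8;0 0 0.003 0 0 0 0.8;0 0 0.001 0 0 0 0.8;0 0 0 0 0 0 0.8;0 0 0 0 0 0 0.8"}}

```text
t: 6.92
tcp_pos: [0.4757, -0.0483, -0.0252]
tcp_rot: [[-0.999, -0.034, 0.0], [-0.034, 0.999, -0.0], [-0.0, -0.0, -1.0]]
contact_force: [-0.5, 0.1, 0.4]
opening: 0.0736
```

```bash
python3 - <<'E'
from h import *
p,d=cap('side'); s=status.state(); print(s['tcp_pos'],s['contact_force'],s['opening'])
cv2.imwrite('pics/c4.png',cv2.resize(p[200:300,250:380],None,fx=5,fy=5,interpolation=cv2.INTER_CUBIC))
E
```

```text
[ 0.47583031 -0.0483447  -0.02512879] [ 0.05384781  0.27424573 -0.37829725] 0.07373277084436984
```

View pics/c4.png

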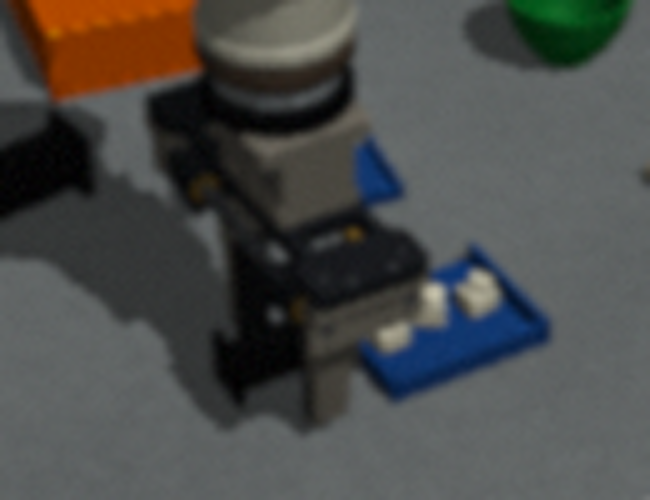

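The near finger stands beside the handle with its tip close to the bench at crop (320,425), and the handle is between the jaws. I'll close.

{"name": "move_arm", "arguments": {"targets": "0 0 0 0 0 0 0.2;0 0 0 0 0 0 0;0 0 0 0 0 0 0;0 0 0 0 0 0 0;0 0 0 0 0 0 0;0 0 0 0 0 0 0;0 0 0 0 0 0 0;0 0 0 0 0 0 0;0 0 0 0 0 0 0;0 0 0 0 0 0 0", "grip_force": 50}}

```text
t: 7.8
tcp_pos: [0.4755, -0.0481, -0.0254]
tcp_rot: [[-0.999, -0.034, -0.0], [-0.034, 0.999, 0.0], [0.0, 0.0, -1.0]]
contact_force: [-0.0, 0.4, 0.8]
opening: 0.0156
```

{"name": "move_arm", "arguments": {"targets": "0 0 0 0 0 0 0;0 0 0 0 0 0 0;0 0 -0.002 0 0 0 0;0 0 -0.003 0 0 0 0;0 0 -0.005 0 0 0 0;0 0 -0.006 0 0 0 0;0 0 -0.008 0 0 0 0;0 0 -0.008 0 0 0 0;0 0 -0.005 0 0 0 0;0 0 -0.003 0 0 0 0"}}

```text
t: 8.63
tcp_pos: [0.4764, -0.0485, 0.016]
tcp_rot: [[-0.999, -0.034, 0.002], [-0.034, 0.999, -0.001], [-0.002, -0.001, -1.0]]
contact_force: [0.2, 0.3, -2.6]
opening: 0.0158
```

Gripped: the opening is 15.8 mm and about 2.6 N is hanging. Next I'll plan the lift, the move to the tub and the tilt.

```bash
cat >> plan.py <<'E'
G=np.array([-.092,0,-.025])  # reported TCP in carrier frame
T=np.array([.548,.339])
def dump(edge_y,z_e,roll,yaw=-7.3,edge_x=0):
    R,C=Rt(yaw,roll); Y=Rt(yaw)[1]
    org=Y@np.array([edge_x,edge_y,0])+[*T,z_e]-C@np.array([0,.04,0])
    return org+C@G,R
E
python3 - <<'E'
from plan import *
R2,_=Rt(2)
a=go(np.array([.455,-.02,.11]),R2,8)
b=dump(-.05,.135,0); print(b[0]); go(*b,22,*a)
c=dump(-.03,.08,-48); print(c[0]); go(*c,20,*b)
E
```

```text
t 8.6333 p [ 0.4764 -0.0485  0.016 ] f [ 0.2  0.3 -2.6] op 0.0158
8 rows: 0.0025 0.0036 -0.0118 -0.0001 0.0002 -0.0001
[0.4453099  0.26141944 0.11      ]
22 rows: 0.0010 0.0128 -0.0000 0.0000 0.0000 0.0074
[0.44717218 0.2759568  0.09299753]
20 rows: -0.0000 0.0010 0.0005 0.0419 -0.0000 -0.0000
```

{"name": "move_arm", "arguments": {"targets": "0.002 0.002 -0.004 0 0 0 0;0.0025 0.003 -0.008 0 0 0 0;0.0025 0.003 -0.012 0 0 0 0;0.0025 0.003 -0.014 0 0 0 0;0.0025 0.003 -0.014 0 0 0 0;0.002 0.003 -0.014 0 0 0 0;0.002 0.003 -0.012 0 0 0 0;0.002 0.003 -0.009 0 0 0 0;0.001 0.004 -0.005 0 0 0 0;0.001 0.004 -0.002 0 0 0 0"}}

```text
t: 9.47
tcp_pos: [0.4547, -0.0176, 0.1094]
tcp_rot: [[-0.999, -0.034, 0.001], [-0.034, 0.999, -0.0], [-0.001, -0.0, -1.0]]
contact_force: [0.9, -0.4, -2.0]
opening: 0.0157
```

{"name": "move_arm", "arguments": {"targets": "0.001 0.006 0 0 0 0.0074 0;0.001 0.009 0 0 0 0.0074 0;0.001 0.012 0 0 0 0.0074 0;0.001 0.015 0 0 0 0.0074 0;0.001 0.015 0 0 0 0.0074 0;0.001 0.015 0 0 0 0.0074 0;0.001 0.015 0 0 0 0.0074 0;0.001 0.015 0 0 0 0.0074 0;0.001 0.015 0 0 0 0.0074 0;0.001 0.015 0 0 0 0.0074 0"}}

```text
t: 10.3
tcp_pos: [0.4438, 0.1152, 0.1075]
tcp_rot: [[-0.999, 0.04, -0.002], [0.04, 0.999, 0.0], [0.002, 0.0, -1.0]]
contact_force: [-0.6, -0.2, -2.6]
opening: 0.0157
```

{"name": "move_arm", "arguments": {"targets": "0.001 0.015 0 0 0 0.0074 0;0.001 0.015 0 0 0 0.0074 0;0.001 0.015 0 0 0 0.0074 0;0.001 0.015 0 0 0 0.0074 0;0.001 0.015 0 0 0 0.0074 0;0.001 0.014 0 0 0 0.0074 0;0.001 0.013 0 0 0 0.0074 0;0.001 0.011 0 0 0 0.0074 0;0.001 0.009 0 0 0 0.0074 0;0.001 0.007 0 0 0 0.0074 0"}}

```text
t: 11.13
tcp_pos: [0.4427, 0.2444, 0.1075]
tcp_rot: [[-0.994, 0.114, -0.002], [0.114, 0.994, -0.0], [0.002, -0.0, -1.0]]
contact_force: [0.5, -0.9, -3.8]
opening: 0.0158
```

{"name": "move_arm", "arguments": {"targets": "0 0.005 0 0 0 0.0075 0;0 0.003 0 0 0 0.0075 0;0 0.001 0 0 0 0 0;0 0 0 0 0 0 0;0 0 0 0.01 0 0 0;0 0 0 0.02 0 0 0;0 0.001 0.0005 0.03 0 0 0;0 0.001 0.0005 0.03 0 0 0;0 0.001 0.0005 0.03 0 0 0;0 0.001 0.0005 0.02 0 0 0"}}

```text
t: 11.97
tcp_pos: [0.4456, 0.2565, 0.1064]
tcp_rot: [[-0.992, 0.127, -0.018], [0.128, 0.982, -0.14], [-0.0, -0.141, -0.99]]
contact_force: [0.0, 0.1, -2.6]
opening: 0.0156
```

```bash
python3 - <<'E'
from plan import *
p,_=cap('top'); q,_=cap('side')
s=status.state(); print(s['tcp_rot'].round(3).tolist(),s['joint_pos'].round(1))
c=dump(-.03,.08,-48); print(c[0]); go(*c,17)
a=cv2.resize(p[170:290,160:290],None,fx=3,fy=3); b=cv2.resize(q[120:240,230:360],None,fx=3,fy=3); cv2.imwrite('pics/c5.png',np.hstack([a,b]))
E
```

```text
[[-0.992, 0.126, -0.018], [0.127, 0.982, -0.139], [0.0, -0.14, -0.99]] [ 21.5   8.7 100.5  -7.3  74.8 -59. ]
[0.44717218 0.2759568  0.09299753]
t 12.0667 p [0.4453 0.2568 0.106 ] f [ 0.7  0.2 -2.8] op 0.0161
17 rows: 0.0000 0.0014 0.0002 0.0410 -0.0000 -0.0000
```

View pics/c5.png

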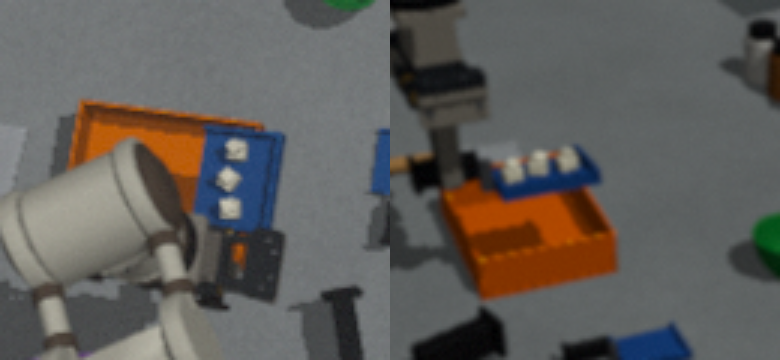

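The picture shows all three offcuts still on the deck, with the open edge over the tub (top crop, x≈200). I'll continue the tilt.

{"name": "move_arm", "arguments": {"targets": "0 0.0014 0.0002 0.041 0 0 0;0 0.0014 0.0002 0.041 0 0 0;0 0.0014 0.0002 0.041 0 0 0;0 0.0014 0.0002 0.041 0 0 0;0 0.0014 0.0002 0.041 0 0 0;0 0.0014 0.0002 0.041 0 0 0;0 0.0014 0.0002 0.041 0 0 0;0 0.0014 0.0002 0.041 0 0 0;0 0.0014 0.0002 0.041 0 0 0;0 0.0014 0.0002 0.041 0 0 0"}}

```text
t: 12.9
tcp_pos: [0.4473, 0.2688, 0.1]
tcp_rot: [[-0.992, 0.11, -0.067], [0.129, 0.845, -0.519], [-0.0, -0.523, -0.852]]
contact_force: [-0.1, 1.1, -2.6]
opening: 0.0152
```

{"name": "move_arm", "arguments": {"targets": "0 0.0014 0.0002 0.041 0 0 0;0 0.0014 0.0002 0.041 0 0 0;0 0.0014 0.0002 0.041 0 0 0;0 0.0014 0.0002 0.041 0 0 0;0 0.0014 0.0002 0.041 0 0 0;0 0.0014 0.0002 0.041 0 0 0;0 0.0014 0.0002 0.041 0 0 0;0 0 0 0 0 0 0;0 0 0 0 0 0 0;0 0 0 0 0 0 0"}}

```text
t: 13.73
tcp_pos: [0.4482, 0.2753, 0.0931]
tcp_rot: [[-0.992, 0.087, -0.095], [0.129, 0.665, -0.735], [-0.0, -0.741, -0.671]]
contact_force: [0.3, -0.3, -1.9]
opening: 0.0154
```

```bash
python3 - <<'E'
from plan import *
p,_=cap('top'); q,_=cap('side')
s=status.state(); print(s['tcp_pos'],s['tcp_rot'].round(3).tolist(),s['joint_pos'].round(1),s['contact_force'])
a=cv2.resize(p[170:290,160:290],None,fx=3,fy=3); b=cv2.resize(q[120:240,230:360],None,fx=3,fy=3); cv2.imwrite('pics/c6.png',np.hstack([a,b]))
E
```

```text
[0.44832573 0.27526298 0.09357593] [[-0.992, 0.087, -0.095], [0.129, 0.665, -0.735], [-0.001, -0.741, -0.671]] [ 38.7  41.8  71.5 -31.8 103.  -40.7] [ 0.16304459  0.72037069 -1.7648953 ]
```

View pics/c6.png

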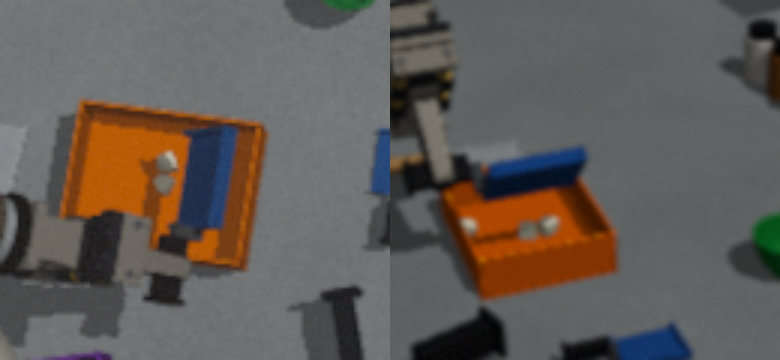

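The side crop shows all three offcuts inside the tub at (468,225), (527,230) and (548,225), and the carrier is empty. I'll lift off, level out and go to the bed.

```bash
cat >> plan.py <<'E'
BY=-14.4; c_,s_=np.cos(np.radians(BY)),np.sin(np.radians(BY))
def bed(s,n,z,yaw=BY): return np.array([s*c_-n*s_, s*s_+n*c_, z]),Rt(yaw)[0]
def sn(p): return p[0]*c_+p[1]*s_, -p[0]*s_+p[1]*c_
E
python3 - <<'E'
from plan import *
b=np.array([.446,.24,.14]),Rt(-7.3)[0]
go(*b,20)
c=bed(.474,-.1643,.12); print(c[0]); go(*c,29,*b)
d=bed(.474,-.1643,.0); go(*d,10,*c)
E
```

```text
t 13.8333 p [0.4483 0.2753 0.0936] f [ 0.2  0.7 -1.8] op 0.0156
20 rows: -0.0001 -0.0027 -0.0014 -0.0418 0.0000 -0.0001
[ 0.41824867 -0.27701722  0.12      ]
29 rows: -0.0024 -0.0177 0.0007 0.0000 0.0000 0.0043
10 rows: -0.0000 0.0000 0.0120 0.0000 0.0000 0.0000
```

{"name": "move_arm", "arguments": {"targets": "0 -0.0027 -0.0014 -0.0418 0 0 0;0 -0.0027 -0.0014 -0.0418 0 0 0;0 -0.0027 -0.0014 -0.0418 0 0 0;0 -0.0027 -0.0014 -0.0418 0 0 0;0 -0.0027 -0.0014 -0.0418 0 0 0;0 -0.0027 -0.0014 -0.0418 0 0 0;0 -0.0027 -0.0014 -0.0418 0 0 0;0 -0.0027 -0.0014 -0.0418 0 0 0;0 -0.0027 -0.0014 -0.0418 0 0 0;0 -0.0027 -0.0014 -0.0418 0 0 0"}}

```text
t: 14.67
tcp_pos: [0.4464, 0.2622, 0.1212]
tcp_rot: [[-0.992, 0.119, -0.051], [0.129, 0.907, -0.401], [-0.001, -0.404, -0.915]]
contact_force: [0.3, -0.1, -2.2]
opening: 0.0159
```

{"name": "move_arm", "arguments": {"targets": "0 -0.0027 -0.0014 -0.0418 0 0 0;0 -0.0027 -0.0014 -0.0418 0 0 0;0 -0.0027 -0.0014 -0.0418 0 0 0;0 -0.0027 -0.0014 -0.0418 0 0 0;0 -0.0027 -0.0014 -0.0418 0 0 0;0 -0.0027 -0.0014 -0.0418 0 0 0;0 -0.0027 -0.0014 -0.0418 0 0 0;0 -0.0027 -0.0014 -0.0418 0 0 0;0 -0.0027 -0.0014 -0.0418 0 0 0;0 -0.0027 -0.0014 -0.0418 0 0 0"}}

```text
t: 15.5
tcp_pos: [0.4431, 0.2391, 0.1407]
tcp_rot: [[-0.992, 0.129, 0.002], [0.129, 0.992, 0.001], [-0.001, 0.001, -1.0]]
contact_force: [0.4, -0.7, -2.6]
opening: 0.016
```

{"name": "move_arm", "arguments": {"targets": "-0.0024 -0.0177 0.0007 0 0 0.0043 0;-0.0024 -0.0177 0.0007 0 0 0.0043 0;-0.0024 -0.0177 0.0007 0 0 0.0043 0;-0.0024 -0.0177 0.0007 0 0 0.0043 0;-0.0024 -0.0177 0.0007 0 0 0.0043 0;-0.0024 -0.0177 0.0007 0 0 0.0043 0;-0.0024 -0.0177 0.0007 0 0 0.0043 0;-0.0024 -0.0177 0.0007 0 0 0.0043 0;-0.0024 -0.0177 0.0007 0 0 0.0043 0;-0.0024 -0.0177 0.0007 0 0 0.0043 0"}}

```text
t: 16.33
tcp_pos: [0.4404, 0.0598, 0.1335]
tcp_rot: [[-0.985, 0.172, 0.001], [0.172, 0.985, -0.002], [-0.001, -0.002, -1.0]]
contact_force: [-0.2, -0.7, -2.1]
opening: 0.0159
```

{"name": "move_arm", "arguments": {"targets": "-0.0024 -0.0177 0.0007 0 0 0.0043 0;-0.0024 -0.0177 0.0007 0 0 0.0043 0;-0.0024 -0.0177 0.0007 0 0 0.0043 0;-0.0024 -0.0177 0.0007 0 0 0.0043 0;-0.0024 -0.0177 0.0007 0 0 0.0043 0;-0.0024 -0.0177 0.0007 0 0 0.0043 0;-0.0024 -0.0177 0.0007 0 0 0.0043 0;-0.0024 -0.0177 0.0007 0 0 0.0043 0;-0.0024 -0.0177 0.0007 0 0 0.0043 0;-0.0024 -0.0177 0.0007 0 0 0.0043 0"}}

```text
t: 17.17
tcp_pos: [0.4301, -0.1184, 0.1267]
tcp_rot: [[-0.977, 0.214, 0.0], [0.214, 0.977, -0.002], [-0.001, -0.002, -1.0]]
contact_force: [-0.9, -0.4, -2.1]
opening: 0.0157
```

```bash
python3 - <<'E'
from plan import *
p,_=cap('top')
g=cv2.cvtColor(p,cv2.COLOR_BGR2HSV); W=pts('top',np.load('/tmp/top.npz')['d'])
k=((g[...,1]<110)&(W[...,2]>.008)&(W[...,2]<.05)).astype(np.uint8); n,l,s,c=cv2.connectedComponentsWithStats(k)
Y=Rt(-7.3)[1][:2,:2]
for i in range(1,n):
    w=np.median(W[l==i],axis=0); q=Y.T@(w[:2]-T)
    if s[i,4]>8 and abs(q[0])<.09 and abs(q[1])<.11: print('offcut',s[i,4],w.round(3),'tub',q.round(3))
c=bed(.474,-.1643,.12); go(*c,9)
cv2.imwrite('pics/c7.png',cv2.resize(p[190:280,170:260],None,fx=4,fy=4))
E
```

```text
offcut 34 [0.576 0.34  0.021] tub [0.027 0.005]
offcut 31 [0.555 0.344 0.019] tub [0.006 0.005]
offcut 29 [0.496 0.377 0.021] tub [-0.057  0.031]
t 17.2167 p [ 0.4301 -0.1212  0.1268] f [-1.1 -2.8 -2.1] op 0.0157
9 rows: -0.0027 -0.0171 0.0008 -0.0005 0.0001 0.0038
```

View pics/c7.png

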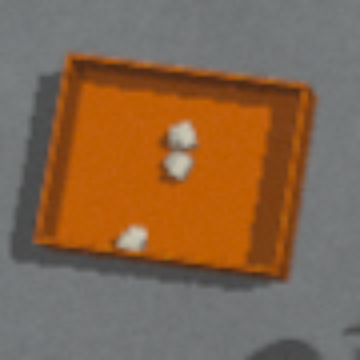

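All three offcuts lie on the tub floor, and their measured tub coordinates are within limits. Now to the bed.

{"name": "move_arm", "arguments": {"targets": "-0.0027 -0.0171 0.0008 0 0 0.0038 0;-0.0027 -0.0171 0.0008 0 0 0.0038 0;-0.0027 -0.0171 0.0008 0 0 0.0038 0;-0.0027 -0.0171 0.0008 0 0 0.0038 0;-0.0027 -0.0171 0.0008 0 0 0.0038 0;-0.0027 -0.0171 0.0008 0 0 0.0038 0;-0.0027 -0.0171 0.0008 0 0 0.0038 0;-0.0027 -0.0171 0.0008 0 0 0.0038 0;-0.0027 -0.0171 0.0008 0 0 0.0038 0;0 0 0 0 0 0 0"}}

```text
t: 18.05
tcp_pos: [0.4187, -0.2751, 0.1197]
tcp_rot: [[-0.968, 0.249, 0.0], [0.249, 0.968, -0.003], [-0.001, -0.003, -1.0]]
contact_force: [-1.2, 0.6, -1.6]
opening: 0.0156
```

{"name": "move_arm", "arguments": {"targets": "0 0 0.006 0 0 0 0;0 0 0.012 0 0 0 0;0 0 0.014 0 0 0 0;0 0 0.014 0 0 0 0;0 0 0.014 0 0 0 0;0 0 0.014 0 0 0 0;0 0 0.013 0 0 0 0;0 0 0.012 0 0 0 0;0 0 0.008 0 0 0 0;0 0 0.005 0 0 0 0"}}

```text
t: 18.88
tcp_pos: [0.4185, -0.2708, 0.0053]
tcp_rot: [[-0.969, 0.245, -0.002], [0.245, 0.969, 0.001], [0.002, 0.001, -1.0]]
contact_force: [-0.7, 0.7, -2.5]
opening: 0.016
```

```bash
cat > chk.py <<'E'
from plan import *
import sys
p,d=cap('top'); q,_=cap('side'); s=status.state(); L=np.load('/tmp/top.npz')
print('t',s['t'],'p',s['tcp_pos'].round(4),'f',s['contact_force'].round(1),'tq',s['wrist_torque'].round(2),'s,n',np.round(sn(s['tcp_pos']),4),'push',round(-(s['contact_force'][0]*c_+s['contact_force'][1]*s_),2),s['opening'])
print('yaw',np.degrees(np.arctan2(-s['tcp_rot'][1,0],-s['tcp_rot'][0,0])).round(2))
hsv=cv2.cvtColor(p,cv2.COLOR_BGR2HSV)
def rect(name,lo,hi,box,z):
    x0,y0,x1,y1=box; m=np.zeros((480,640),np.uint8); m[y0:y1,x0:x1]=cv2.inRange(hsv,lo,hi)[y0:y1,x0:x1]
    n,l,st,c=cv2.connectedComponentsWithStats(m); i=1+np.argmax(st[1:,4]); v,u=np.nonzero(l==i)
    Q=np.array([sn(ray('top',a,b,z)) for a,b in zip(u,v)])*1000
    r=cv2.minAreaRect(Q.astype(np.float32)); print(name,st[i],'s',Q[:,0].min().round(1),Q[:,0].max().round(1),'n',Q[:,1].min().round(1),Q[:,1].max().round(1),'c',np.round(r[0],1),np.round(r[1],1),round(r[2],1))
rect('carrier',(100,100,30),(125,255,255),(380,150,470,300),float(sys.argv[1]))
rect('stop',(20,150,90),(32,255,255),(395,190,450,240),.046)
a=cv2.resize(p[180:280,380:480],None,fx=4,fy=4); b=cv2.resize(q[260:380,310:450],None,fx=400/120,fy=400/120); cv2.imwrite('pics/%s.png'%sys.argv[2],np.hstack([a,b])[:,:800])
E
python3 chk.py .035 c8
```

```text
t 18.9833 p [ 0.4187 -0.2714  0.006 ] f [ 0.2 -0.6 -1.8] tq [ 0.07  0.06 -0.02] s,n [ 0.473  -0.1587] push -0.34 0.015576899708878407
yaw -14.23
carrier [405 227  31  27 251] s 531.4 616.2 n -198.3 -119.6 c [ 573.8 -159. ] [84.5 78.9] 0.3
stop [411 216  33  11 150] s 636.5 650.5 n -214.1 -113.1 c [ 643.5 -163.6] [ 13.8 101. ] 0.3
```

The carrier is square (0.3°), 5 mm off centre and about 20 mm short of the stop. I'll correct the sideways offset, lower it and watch the vertical force.

{"name": "move_arm", "arguments": {"targets": "0 -0.0025 0.002 0 0 0 0;0 -0.0025 0.002 0 0 0 0;0 0 0.002 0 0 0 0;0 0 0.002 0 0 0 0;0 0 0.002 0 0 0 0;0 0 0.002 0 0 0 0;0 0 0.001 0 0 0 0;0 0 0.001 0 0 0 0;0 0 0 0 0 0 0;0 0 0 0 0 0 0"}}

```text
t: 19.82
tcp_pos: [0.4181, -0.2775, -0.0069]
tcp_rot: [[-0.969, 0.246, -0.0], [0.246, 0.969, -0.001], [-0.0, -0.001, -1.0]]
contact_force: [0.8, 0.1, -2.0]
opening: 0.0155
```

{"name": "move_arm", "arguments": {"targets": "0 0 0.0005 0 0 0 0;0 0 0.0005 0 0 0 0;0 0 0 0 0 0 0;0 0 0 0 0 0 0;0 0 0 0 0 0 0;0 0 0 0 0 0 0;0 0 0 0 0 0 0;0 0 0 0 0 0 0;0 0 0 0 0 0 0;0 0 0 0 0 0 0"}}

```text
t: 20.65
tcp_pos: [0.4181, -0.2776, -0.0079]
tcp_rot: [[-0.969, 0.246, -0.0], [0.246, 0.969, -0.001], [-0.0, -0.001, -1.0]]
contact_force: [0.1, 0.4, -2.8]
opening: 0.0154
```

{"name": "move_arm", "arguments": {"targets": "0 0 0.0005 0 0 0 0;0 0 0.0005 0 0 0 0;0 0 0.0005 0 0 0 0;0 0 0.0005 0 0 0 0;0 0 0 0 0 0 0;0 0 0 0 0 0 0;0 0 0 0 0 0 0;0 0 0 0 0 0 0;0 0 0 0 0 0 0;0 0 0 0 0 0 0"}}

```text
t: 21.48
tcp_pos: [0.4181, -0.2776, -0.0095]
tcp_rot: [[-0.969, 0.246, -0.0], [0.246, 0.969, -0.001], [-0.0, -0.001, -1.0]]
contact_force: [-4.2, 1.3, 5.1]
opening: 0.0158
```

```bash
python3 chk.py .021 c9
```

```text
t 21.5833 p [ 0.4181 -0.2776 -0.0095] f [-2.6  2.1  5.9] tq [0.42 0.5  0.06] s,n [ 0.474  -0.1649] push 3.02 0.015841931163049203
yaw -14.26
carrier [407 228  30  27 260] s 532.2 617.6 n -204.7 -126.3 c [ 592.7 -147.7] [ 60.4 110.8] 44.9
stop [411 216  33  11 150] s 636.5 650.5 n -214.1 -113.1 c [ 643.5 -163.6] [ 13.8 101. ] 0.3
```

View pics/c9.png

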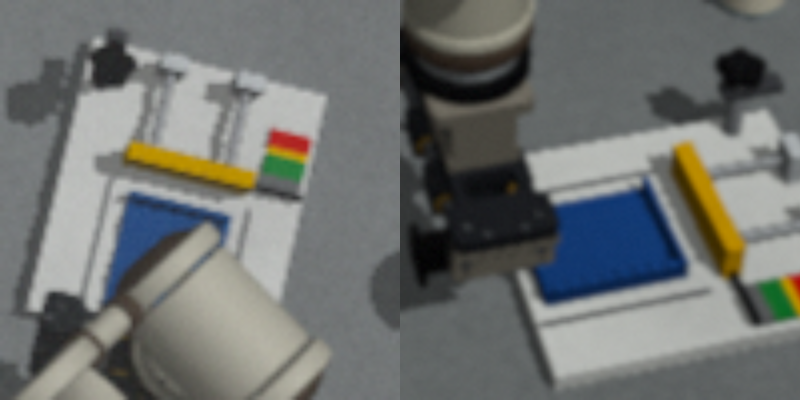

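The carrier is flat on the bed between the lines, with about 8 N of down-load and a gap to the stop at top crop (190,180). I'll ease the load by 0.6 mm and push forward (tool −x), first 30 mm.

{"name": "move_arm", "arguments": {"targets": "0 0 -0.0003 0 0 0 0;0 0 -0.0003 0 0 0 0;-0.003 0 0 0 0 0 0;-0.004 0 0 0 0 0 0;-0.004 0 0 0 0 0 0;-0.004 0 0 0 0 0 0;-0.004 0 0 0 0 0 0;-0.004 0 0 0 0 0 0;-0.004 0 0 0 0 0 0;-0.003 0 0 0 0 0 0"}}

```text
t: 22.42
tcp_pos: [0.4465, -0.2845, -0.0094]
tcp_rot: [[-0.969, 0.246, -0.003], [0.246, 0.969, 0.0], [0.003, -0.0, -1.0]]
contact_force: [-9.7, 2.9, 7.4]
opening: 0.0158
```

```bash
python3 chk.py .021 c10
```

```text
t 22.5167 p [ 0.4471 -0.2847 -0.0094] f [-3.5  1.2  3.2] tq [ 0.32  0.59 -0.02] s,n [ 0.5038 -0.1646] push 3.63 0.015579499297598061
yaw -14.25
carrier [409 220  23  25 190] s 564.2 646.1 n -179.6 -125.9 c [ 616.1 -136.7] [41.3 96.5] 57.9
stop [412 213  32  12 146] s 644.9 659.0 n -212.0 -113.9 c [ 651.9 -163. ] [13.8 98.1] 0.2
```

The stop has moved 8.4 mm with 3.6 N of push, which matches the spring. I'll go 12.5 mm more.

{"name": "move_arm", "arguments": {"targets": "-0.002 0 0 0 0 0 0;-0.002 0 0 0 0 0 0;-0.002 0 0 0 0 0 0;-0.002 0 0 0 0 0 0;-0.002 0 0 0 0 0 0;-0.0015 0 0 0 0 0 0;-0.001 0 0 0 0 0 0;0 0 0 0 0 0 0;0 0 0 0 0 0 0;0 0 0 0 0 0 0"}}

```text
t: 23.35
tcp_pos: [0.4573, -0.287, -0.0095]
tcp_rot: [[-0.969, 0.246, -0.005], [0.246, 0.969, 0.002], [0.005, 0.0, -1.0]]
contact_force: [-11.6, 4.8, 9.4]
opening: 0.0161
```

```bash
python3 chk.py .021 c11
```

```text
t 23.45 p [ 0.4574 -0.287  -0.0094] f [-11.3   4.    8.9] tq [ 0.56  1.61 -0.15] s,n [ 0.5144 -0.1643] push 11.99 0.01594552141555438
yaw -14.25
carrier [410 216  21  24 154] s 580.3 657.8 n -174.5 -125.8 c [ 628.8 -135.2] [39.1 89.9] 58.0
stop [413 210  32  11 145] s 656.4 670.4 n -212.9 -114.0 c [ 663.4 -163.5] [13.8 98.9] 0.2
```

View pics/c11.png

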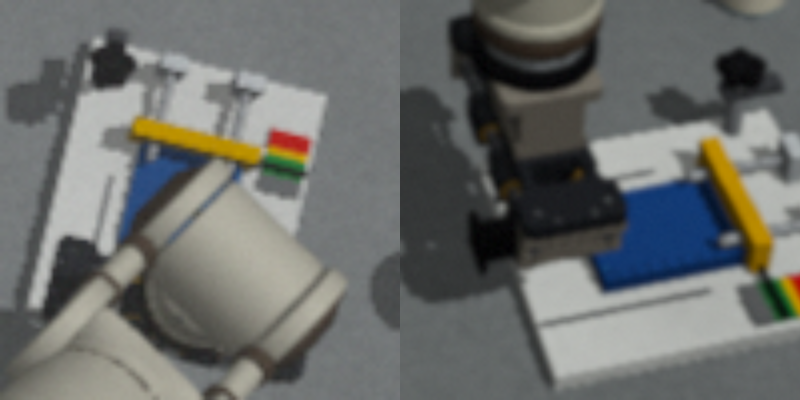

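The pointer is in the green: the stop is pushed back 19.9 mm and the lip is square against it. I'll hold for over a second, recheck and hand in.

{"name": "move_arm", "arguments": {"targets": "0 0 -0.0002 0 0 0 0;0 0 0 0 0 0 0;0 0 0 0 0 0 0;0 0 0 0 0 0 0;0 0 0 0 0 0 0;0 0 0 0 0 0 0;0 0 0 0 0 0 0;0 0 0 0 0 0 0;0 0 0 0 0 0 0;0 0 0 0 0 0 0"}}

```text
t: 24.28
tcp_pos: [0.4574, -0.287, -0.0094]
tcp_rot: [[-0.969, 0.246, -0.005], [0.246, 0.969, 0.002], [0.005, 0.0, -1.0]]
contact_force: [-11.0, 3.5, 8.2]
opening: 0.0157
```

{"name": "move_arm", "arguments": {"targets": "0 0 0 0 0 0 0;0 0 0 0 0 0 0;0 0 0 0 0 0 0;0 0 0 0 0 0 0;0 0 0 0 0 0 0;0 0 0 0 0 0 0;0 0 0 0 0 0 0;0 0 0 0 0 0 0;0 0 0 0 0 0 0;0 0 0 0 0 0 0"}}

```text
t: 25.12
tcp_pos: [0.4574, -0.287, -0.0094]
tcp_rot: [[-0.969, 0.246, -0.005], [0.246, 0.969, 0.002], [0.005, 0.0, -1.0]]
contact_force: [-10.2, 3.6, 8.5]
opening: 0.0159
```

```bash
python3 chk.py .021 c12
```

```text
t 25.2167 p [ 0.4574 -0.287  -0.0094] f [-10.7   2.9   7.7] tq [ 0.44  1.42 -0.1 ] s,n [ 0.5144 -0.1643] push 11.05 0.015750160482432714
yaw -14.25
carrier [410 216  21  24 154] s 580.3 657.8 n -174.5 -125.9 c [ 628.8 -135.2] [39.1 89.9] 58.0
stop [413 210  32  11 146] s 656.4 670.4 n -212.9 -114.0 c [ 663.4 -163.5] [13.8 98.9] 0.2
```

```bash
python3 -c "
from station import order; print(order.finish_job())"
```

```text
the job is handed in; nothing more can be done
None
```

The three offcuts are in the orange tub, and the empty carrier is gripped and pressing the stop in the green zone. I handed the job in at about 25 s; no verdict was reported.

**Last checks**
- **Offcuts:** all three lay on the tub floor. The nearest to a wall was at tub x −57 mm (limit ±73 mm).
- **Stop:** pushed back about 20 mm, in the green (14 to 30 mm) and steady over the last 1.8 s. The spring force there is about 8 N.
- **Carrier:** flat on the bed, within 1 mm of the centre line by the gripper's position, and less than 0.5° off square. The handle is still gripped at 15.8 mm opening.
- **Bystanders:** none were touched as far as I saw. I did not measure their positions again at the end.

**What went wrong or disagreed**
- **First grasp missed:** the cameras showed the fingertips about 38 mm higher than the reported TCP. I corrected for that, and the second grasp held.
- **Push force:** the wrist reads about 11 N against 8 N from the spring. I put the difference down to friction on the bed, from about 10 N of down-load.

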